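# Free the specimen plate on a microscope stage

## Robot

A 6-joint arm with a two-finger parallel gripper is mounted at the origin on the work surface. World frame = base frame: x ahead of the robot, y to its left, z up, the work surface at z = 0. Lengths are in m, angles in rad, forces in N, time in s.
With the tool pointing down it reaches from about 0.375 to 0.975 m from the base axis. Payload 3.8 kg.
Tool frame: the origin (TCP) lies at the very end of the fingers, on their centre line; the grasp point (between the pads) lies 19 mm behind it; z points along the fingers, y is the direction in which the jaws open and shut (so a half turn about z gives the same grasp; the last joint's range is limited). The gripper opens to 85 mm and grips with 20 to 120 N. Pads are 22 mm wide; open, the fingers measure 114 mm over their backs; the gripper's body (76 mm by 85 mm) begins 54 mm behind the grasp point. The pads swing forward as they close: fully open they stand 13 mm farther back than shut.
Start: joints at [1.307, 0.264, 1.604, -0, 1.274, -0.037], TCP at [0.152, 0.658, 0.231] pointing down, gripper open.
Joint ranges: [-2.63, 2.63], [-0.94, 2.18], [0.31, 2.57], [-1.31, 4.45], [0, 2.66], [-2.55, 2.55]. Speed limits (rad/s): [2.57, 2.57, 3.14, 3.14, 3.14, 3.14].

## Interface

Orientations are given as a rotation vector (axis times angle).
In Python, from workcell import status, read_camera, camera_info, order gives the robot as it stands.
- The arm moves only by the tool move_arm, never from a script. Its argument "deltas" is a list of rows, each a list of 3 entries, a list of its own where there are three numbers: the turn, a rotation vector about the world's x, y, z as a fraction of full scale, then the shift along the world's x, y, z as a fraction of full scale, then the closure, from -1 (fully open) to 1 (shut), so that 0 is half open. A call has 1 to 20 rows; each row is the pose to reach, as a shift and turn from the pose commanded when the call began; what a row does not reach only later rows make up. Full scale, the value 1, is 0.1 m for a shift and pi/2 rad for a turn. A row lasts 1/8 s, in which the tool goes at most 62.5 mm and 10.7 degrees, less where a joint would pass 70% of its speed; a pose out of reach is approached as far as the arm can. A call with a number of a shift or a turn outside -1 to 1 is refused whole. A call with a gripper value outside its range is refused whole. The fingers move at their own pace and stop on an object; "grip_force" is the grip in N (left out, the last holds). Time passes only in rows, so rows that repeat a pose let the fingers close. It gives the time, the measured TCP pose, the force and the opening at its end, in the units of the state.
- status.read_state(): the state, without advancing time (a new reading comes with each control period).
- read_camera(name): name is "scene" or "side" or "wrist"; returns (picture, depth): 480x640x3 uint8, red, green, blue; 480x640 float32, m along the optical axis (not along the pixel's ray), 0 where there is no reading.
- camera_info(name): a dict with "K" (3x3 intrinsics, pixels), "R" (3x3) and "t" (3): a world point X has camera coordinates R X + t. Camera axes: x right, y down, z forward; pixel columns grow to the right and rows downward; lengths in m; the calibration is good to about 2 mm. A picture is of the moment at which its call begins: read the wrist's pose just before it. camera_info takes no time and is no camera call; for the wrist camera it gives the pose at the moment of the call.
- order.finish_job(): hands the job in, once; it reports no verdict.
The state is a dict: "time": time; "q": joint angles; "joint_vel": joint speeds; "joint_torque": joint torques, N m; "tool_pos": TCP position; "tcp_rot": TCP orientation; "wrist_force": force on the tool from outside, world axes, zero at the start; "torque": the same for the moment, N m; "width": opening from 0.0 (shut) to 1.0 (fully open).
Only numpy, scipy, OpenCV 4.12 (cv2) and the standard library are available. Lean on these libraries where they do the work, as an engineer would, in place of code of your own. Each camera call takes 0.05 s, during which the arm holds its last target. There are 200 camera calls.

## Task

Unclamp the specimen plate on the microscope stage: loosen both wing nuts by a good quarter turn each, then draw the plate by its upright handle until it meets the front stop, and leave it there lying flat. One nut has an ordinary thread and the other a left-hand thread, and nobody has marked which: feel gently which way each one gives, and do not force one tighter. Leave the objective lens, the jar and the screwdriver where they are.

Things in the scene. Friction and masses are not known exactly. Their poses are not given: they have to be found in the camera images.
- stage: fixed black bed 160 x 206 mm, top 25 above the table; origin on the table midway between the nuts, which stand at y +58 and -58. x points from the handle side to the far side (the plate is drawn along -x), y from nut to nut, z up. Side rails at y +-92 to 103, 31 high; front stop: a bar across the bed, x -111 to -120, 33 high
- plate: loose aluminium plate 82 x 180 x 8 mm, about 0.35 kg, on the bed between the rails, 2 play each side; origin on its underside, at x 0, y 0, z 25 of the stage when home, axes as the stage. Spans x -60 to 22. Far-edge slots let it slide off along -x, but the nuts' collars sit 2.2 deep in its pockets until raised. Meets the stop after 51. At its origin a round black mount, 30 across, 14 high
- plate_handle (a point): grip point of the plate's handle, an upright aluminium block 14 mm thick (along x), 44 wide (along y), 34 high above the plate's top; this point is in the block's middle, 34 above the plate's underside and 8 below the block's top; axes as the plate's
- nut_a_grip (a point): steel wing nut, one of the two (either side): upright bar 46 mm long, 12 thick, 32 high on a round collar 26 across; no mark of its thread hand. Point on its vertical turning axis mid-bar, 9 below the bar's top, 25 above the collar's top, 62 above the table when tight. x along the bar, y across its 12 thickness, z up; turns with the nut; a half turn looks the same
- nut_a (a joint): turn of nut_a on its thread, rad: 0 tight as found (a hard stop), positive is loosened whichever its hand, stop at 3.14. It rises 2.55 mm per rad loosened and stays where left. It takes about 0.2 N m to turn it loose
- twist_a (a joint): springy twist of the bar of nut_a against its thread, rad, 3 N m per rad, positive when it is turned the loosening way: about 0.07 while the nut turns loose; turned the tightening way the thread stays and the twist goes negative; beyond -0.25 the nut is forced tight. Returns to 0 when let go
- nut_b_grip (a point): steel wing nut, one of the two (either side): upright bar 46 mm long, 12 thick, 32 high on a round collar 26 across; no mark of its thread hand. Point on its vertical turning axis mid-bar, 9 below the bar's top, 25 above the collar's top, 62 above the table when tight. x along the bar, y across its 12 thickness, z up; turns with the nut; a half turn looks the same
- nut_b (a joint): turn of nut_b on its thread, rad: 0 tight as found (a hard stop), positive is loosened whichever its hand, stop at 3.14. It rises 2.55 mm per rad loosened and stays where left. It takes about 0.2 N m to turn it loose
- twist_b (a joint): springy twist of the bar of nut_b against its thread, rad, 3 N m per rad, positive when it is turned the loosening way: about 0.07 while the nut turns loose; turned the tightening way the thread stays and the twist goes negative; beyond -0.25 the nut is forced tight. Returns to 0 when let go
- objective: bystander: steel objective lens standing upright, 31 mm in diameter, 48 high; origin under it
- jar: bystander: amber glass jar with a black cap, 56 mm in diameter, 62 high; origin under it
- screwdriver: bystander: black-handled screwdriver 160 mm long lying beyond the stage
Not all that is in view belongs to the job. Of the things like the plate, leave any that is turquoise; of the rest the smaller one is meant.

How it is judged:
On the way, in this order (a step that is already met when the one before it is completed fails the run):
1. one of the wing nuts is loosened by more than 1.3 rad, with the plate still home (within 8 mm) (value of joint any of nut_a, nut_b above 1.3 rad and x of plate in the frame of stage above -0.008 m), for 0.1 s.
2. both wing nuts are loosened by more than 1.3 rad, with the plate still home (within 8 mm) (value of joint each of nut_a, nut_b above 1.3 rad and x of plate in the frame of stage above -0.008 m), for 0.1 s.
At the end, for the whole second after the job is handed in: Both wing nuts are turned more than 1.3 rad in their loosening direction from tight; the plate has been drawn at least 45 mm of the 51 mm to the front stop, lies flat on the bed (within 2 mm, 0.04 rad) and is at rest (value of joint each of nut_a, nut_b above 1.3 rad and x of plate in the frame of stage below -0.045 m and z of plate in the frame of stage between 0.022 and 0.027 m and angle between plate's own z axis and vertical below 0.04 rad and linear speed of plate below 0.01 m/s); the robot touches nothing.
It fails at once if wing nut a is forced the tightening way, its bar twisted by more than 0.25 rad (value of joint twist_a below -0.25 rad).
It fails at once if wing nut b is forced the tightening way, its bar twisted by more than 0.25 rad (value of joint twist_b below -0.25 rad).
It fails at once if the objective lens is displaced by more than 30 mm (distance of objective from where it was at the start of the episode above 0.03 m).
It fails at once if the jar is displaced by more than 30 mm (distance of jar from where it was at the start of the episode above 0.03 m).
It fails at once if the screwdriver is displaced by more than 30 mm (distance of screwdriver from where it was at the start of the episode above 0.03 m).
It also fails if it takes over 72 s, if anything falls off the work surface, if the arm or the gripper's body presses on something with over 40 N, if the wrist force passes 120 N, or if a joint passes its speed limit or range.

## Working session

There is one attempt and no reset: what is moved stays moved. The work goes in short steps, Python scripts to look and compute and a tool call to move; the robot and the scene stay as the last step left them, time stands still between calls to the robot, and variables do not carry over. Pictures are saved under pics/ and viewed, about 8 in all and at most 12, crops included, and the job is handed in when it is done.

Besides the shell and the picture viewer there is one more tool, called after "Request:" as name(argument=value, ...) on one line, values as JSON. move_arm: Moves the arm, as the interface text tells. Its arguments: {"type":"object","properties":{"deltas":{"type":"array","items":{"type":"array"}},"grip_force":{"type":"number"}},"required":["deltas"]}

```bash
mkdir -p pics; ls
python3 - <<'E'
from workcell import status, read_camera, camera_info
import cv2, numpy as np
print(status.read_state())
for n in ("scene","side"):
    p,d=read_camera(n); np.savez(f"pics/{n}0.npz",p=p,d=d,**camera_info(n))
    cv2.imwrite(f"pics/{n}0.png",p[:,:,::-1]); c=camera_info(n); print(n,(-c["R"].T@c["t"]).round(3),c["K"][0,0])
E
```

```text
pics
{'time': 0.0, 'q': array([ 1.30710663e+00,  2.64752976e-01,  1.60538334e+00,  1.79991715e-05,
        1.27371593e+00, -3.68964921e-02]), 'joint_vel': array([-0.00181234, -0.0017312 , -0.00186768, -0.00026531, -0.00032355,
        0.00093378]), 'joint_torque': array([ 1.98108180e-03, -5.15105975e+01, -3.67321658e+01,  2.17711749e-05,
        1.25572688e-02, -2.06789866e-05]), 'tool_pos': array([0.15157683, 0.65700047, 0.22995712]), 'tcp_rot': array([-0.35545076, -3.12105982,  0.0035049 ]), 'wrist_force': array([ 0.71219741,  0.06547272, -0.70077409]), 'torque': array([ 0.07525598, -0.02935329, -0.02046039]), 'width': 1.0028872687413828}
scene [ 1.166 -0.015  0.595] 461.06181797360284
side [0.401 0.731 0.479] 470.8174711046325
```

View pics/scene0.png

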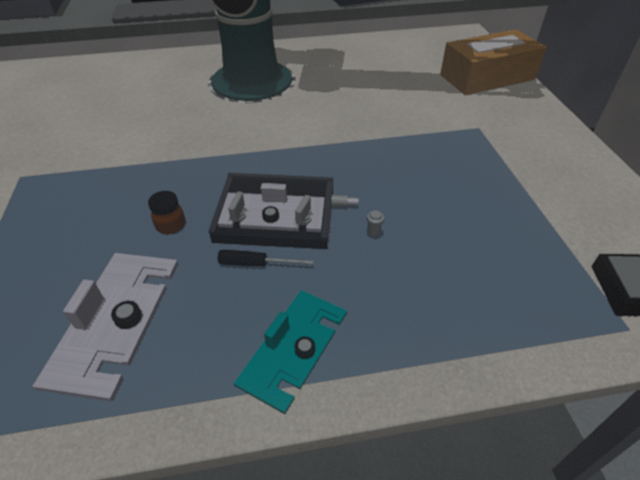

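View pics/side0.png

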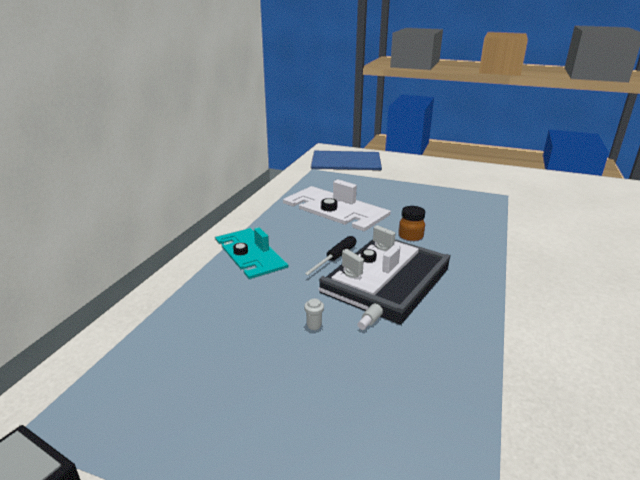

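Scene view: the stage with its plate is at about (275,210), with the nuts at (237,207) and (304,210) and the handle at (273,192) towards the robot. The jar is at (167,212), the objective at (375,222) and the screwdriver at (265,260). The turquoise plate and the bigger loose plate are decoys. The side view agrees. Next I'll build a point cloud.

```bash
cat > h.py <<'E'
import numpy as np, cv2
from scipy import ndimage
def cloud(p,d,K,R,t):
    v,u=np.mgrid[:d.shape[0],:d.shape[1]]
    X=np.stack([(u-K[0,2])*d/K[0,0],(v-K[1,2])*d/K[1,1],d],-1)
    return (X-t)@R, d>0
E
python3 - <<'E'
from h import *
for n in ("scene","side"):
    z=np.load(f"pics/{n}0.npz"); W,ok=cloud(z["p"],z["d"],z["K"],z["R"],z["t"])
    print(n)
    for lo,hi in ((.047,.09),(.027,.045)):
        m=ok&(W[...,2]>lo)&(W[...,2]<hi)&(W[...,0]>.3)&(W[...,0]<.95)&(abs(W[...,1])<.5)
        L,k=ndimage.label(m)
        for i in range(1,k+1):
            s=L==i
            if s.sum()<25: continue
            P=W[s]; vu=np.argwhere(s).mean(0)
            (c,wh,a)=cv2.minAreaRect(P[:,:2].astype(np.float32)*1000)
            print(lo,"px",vu[::-1].round(),s.sum(),"rect c",np.round(c,0),"wh",np.round(wh,0),"a",round(a,1),"zmax",np.percentile(P[:,2],98).round(4),"med",np.median(P,0).round(3))
E
```

```text
scene
0.047 px [274. 190.] 338 rect c [527.   9.] wh [44. 18.] a 78.0 zmax 0.0691 med [0.531 0.009 0.063]
0.047 px [163. 202.] 603 rect c [ 524. -185.] wh [49. 50.] a 75.4 zmax 0.0646 med [ 0.531 -0.184  0.062]
0.047 px [236. 205.] 292 rect c [558. -59.] wh [13. 47.] a 67.3 zmax 0.073 med [ 0.564 -0.058  0.067]
0.047 px [303. 208.] 276 rect c [588.  53.] wh [12. 46.] a 57.4 zmax 0.0732 med [0.594 0.052 0.068]
0.047 px [270. 211.] 131 rect c [572.  -3.] wh [29. 27.] a 75.8 zmax 0.0503 med [ 0.572 -0.003  0.048]
0.047 px [376. 214.] 72 rect c [611. 176.] wh [19. 18.] a 7.5 zmax 0.0503 med [0.612 0.176 0.049]
0.047 px [ 80. 297.] 607 rect c [ 710. -293.] wh [21. 59.] a 71.9 zmax 0.0589 med [ 0.714 -0.291  0.057]
0.027 px [274. 206.] 3886 rect c [532.   7.] wh [207. 163.] a 75.7 zmax 0.0428 med [0.549 0.008 0.033]
0.027 px [168. 216.] 321 rect c [ 534. -183.] wh [34. 55.] a 12.4 zmax 0.044 med [ 0.543 -0.18   0.036]
0.027 px [375. 220.] 155 rect c [613. 175.] wh [30. 26.] a 60.0 zmax 0.0447 med [0.62  0.172 0.042]
0.027 px [ 86. 308.] 356 rect c [ 714. -286.] wh [18. 61.] a 55.2 zmax 0.0
[... 868 characters left out ...]
 192.] 160 rect c [ 710. -284.] wh [21. 58.] a 88.2 zmax 0.0447 med [ 0.706 -0.283  0.036]
0.027 px [329. 201.] 76 rect c [ 728. -233.] wh [36. 37.] a 68.6 zmax 0.03 med [ 0.728 -0.231  0.028]
0.027 px [412. 224.] 201 rect c [ 522. -170.] wh [54. 34.] a 6.5 zmax 0.0426 med [ 0.52  -0.165  0.034]
0.027 px [261. 235.] 144 rect c [797. -15.] wh [15. 46.] a 52.0 zmax 0.0415 med [ 0.794 -0.01   0.039]
0.027 px [382. 273.] 2926 rect c [533.   7.] wh [211. 161.] a 75.4 zmax 0.044 med [0.542 0.043 0.031]
0.027 px [314. 310.] 207 rect c [610. 180.] wh [30. 23.] a 19.5 zmax 0.0444 med [0.607 0.185 0.04 ]
0.027 px [ 25. 429.] 73 rect c [836. 497.] wh [ 6. 27.] a 89.8 zmax 0.0349 med [0.84  0.498 0.033]
```

The nuts are at (0.557,-0.058), bar at -22°, and (0.587,0.054), bar at -31°. The stage yaw is about -14.7° and the handle is at (0.527,0.010). I'll move above the second nut with the jaws across its bar.

Request:
move_arm(deltas=[[[0,0,0],[0.24,-0.33,0],0],[[0,0,0],[0.48,-0.67,0],0],[[0,0,0],[0.72,-1,0],0]])

```text
time: 0.48
tool_pos: [0.2241, 0.5563, 0.2305]
tcp_rot: [-0.355, -3.121, 0.002]
wrist_force: [0.0, -0.2, -0.9]
width: 0.501
```

Request:
move_arm(deltas=[[[0,0,0],[0.24,-0.33,0],0],[[0,0,0],[0.48,-0.67,0],0],[[0,0,0],[0.72,-1,0],0]])

```text
time: 0.85
tool_pos: [0.2962, 0.4562, 0.2308]
tcp_rot: [-0.355, -3.121, 0.001]
wrist_force: [0.6, 0.1, 0.1]
width: 0.501
```

Request:
move_arm(deltas=[[[0,0,-0.07],[0.24,-0.33,0],0],[[0,0,-0.14],[0.48,-0.67,0],0],[[0,0,-0.21],[0.72,-1,0],0]])

```text
time: 1.23
tool_pos: [0.3681, 0.3563, 0.2308]
tcp_rot: [-0.868, -3.019, 0.001]
wrist_force: [0.2, 0.7, 0.4]
width: 0.505
```

Request:
move_arm(deltas=[[[0,0,0],[0.24,-0.33,0],0],[[0,0,0],[0.48,-0.67,0],0],[[0,0,0],[0.72,-1,0],0]])

```text
time: 1.6
tool_pos: [0.4401, 0.2563, 0.2309]
tcp_rot: [-0.863, -3.02, 0.001]
wrist_force: [-0.3, 0.1, -1.0]
width: 0.497
```

Request:
move_arm(deltas=[[[0,0,0],[0.24,-0.33,0],0],[[0,0,0],[0.48,-0.67,0],0],[[0,0,0],[0.72,-1,0],0]])

```text
time: 1.98
tool_pos: [0.5121, 0.1564, 0.2308]
tcp_rot: [-0.863, -3.02, 0.0]
wrist_force: [0.2, -0.1, -0.5]
width: 0.499
```

Request:
move_arm(deltas=[[[0,0,0],[0.24,-0.33,-0.1],0],[[0,0,0],[0.48,-0.67,-0.2],0],[[0,0,0],[0.72,-1,-0.3],0],[[0,0,0],[0.72,-1,-0.3],0],[[0,0,0],[0.72,-1,-0.3],0]])

```text
time: 2.6
tool_pos: [0.5832, 0.0578, 0.2007]
tcp_rot: [-0.864, -3.019, 0.0]
wrist_force: [-0.5, 0.5, -0.2]
width: 0.504
```

```bash
cat >> h.py <<'E'
from workcell import status, read_camera, camera_info
from scipy.spatial.transform import Rotation as Ro
def show():
    s=status.read_state(); M=Ro.from_rotvec(s["tcp_rot"]).as_matrix()
    print("t",round(s["time"],2),"tcp",s["tool_pos"].round(4),"jaw yaw",np.degrees(np.arctan2(M[1,1],M[0,1])).round(1),"zdir",M[:,2].round(3),"q",s["q"].round(2),"F",s["wrist_force"].round(1),"T",s["torque"].round(3),"w",round(s["width"],3))
def rects(W,ok,bands=((.047,.09),)):
    for lo,hi in bands:
        L,k=ndimage.label(ok&(W[...,2]>lo)&(W[...,2]<hi)&(W[...,0]>.4)&(W[...,0]<.75)&(abs(W[...,1])<.14))
        for i in range(1,k+1):
            s=L==i
            if s.sum()<200: continue
            c,wh,a=cv2.minAreaRect(W[s][:,:2].astype(np.float32)*1000)
            print(lo,"px",np.argwhere(s).mean(0)[::-1].round(),s.sum(),"c",np.round(c,1),"wh",np.round(wh,1),"long dir",round((a if wh[0]>wh[1] else a-90),1),"zmax",np.percentile(W[s][:,2],95).round(4))
def wrist(tag):
    c=camera_info("wrist"); p,d=read_camera("wrist"); cv2.imwrite(f"pics/{tag}.png",p[:,:,::-1])
    W,ok=cloud(p,d,c["K"],c["R"],c["t"]); rects(W,ok); return p,d,W,ok
E
python3 -c "
from h import *
show(); wrist('w1')"
```

```text
t 2.6 tcp [0.5832 0.0578 0.2007] jaw yaw 58.1 zdir [-0.001  0.    -1.   ] q [ 0.06  0.12  1.83  0.    1.19 -0.96] F [-0.5  0.5 -0.2] T [-0.019 -0.021 -0.002] w 0.504
0.047 px [211. 193.] 1676 c [527.6   8. ] wh [43.9 14.2] long dir 75.5 zmax 0.0678
0.047 px [314. 230.] 1256 c [585.8  52.5] wh [11.7 45. ] long dir -32.0 zmax 0.0719
0.047 px [238. 249.] 343 c [573.5  -3.2] wh [20.5 18.8] long dir 9.6 zmax 0.0485
0.047 px [160. 276.] 1855 c [557.7 -59.4] wh [12.5 46.7] long dir -23.0 zmax 0.0715
```

View pics/w1.png

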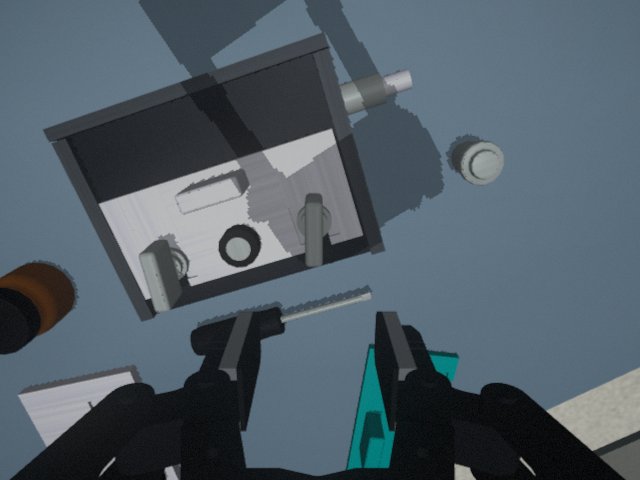

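Wrist view: the right-hand nut is at (314,230) and the other at (160,276), with the mount between them. The positions agree with the first measurement to 1–2 mm. The fingers are half open and clear of everything, so I'm going down on the right-hand nut.

Request:
move_arm(deltas=[[[0,0,0],[0.03,-0.04,-0.3],0],[[0,0,0],[0.03,-0.04,-0.7],0],[[0,0,0],[0.03,-0.04,-0.98],0]])

```text
time: 3.02
tool_pos: [0.5856, 0.055, 0.1021]
tcp_rot: [-0.86, -3.021, 0.0]
wrist_force: [-0.8, -0.3, 0.4]
width: 0.504
```

Request:
move_arm(deltas=[[[0,0,0],[0,0,-0.3],0],[[0,0,0],[0,0,-0.5],0],[[0,0,0],[0,0,-0.6],0],[[0,0,0],[0,0,-0.6],0]])

```text
time: 3.52
tool_pos: [0.5865, 0.054, 0.0431]
tcp_rot: [-0.862, -3.02, 0.0]
wrist_force: [-0.0, -0.2, 0.0]
width: 0.498
```

Request:
move_arm(deltas=[[[0,0,0],[0,0,0],0.4],[[0,0,0],[0,0,0],0.5],[[0,0,0],[0,0,0],0.6],[[0,0,0],[0,0,0],0.8],[[0,0,0],[0,0,0],1],[[0,0,0],[0,0,0],1]], grip_force=50)

```text
time: 4.28
tool_pos: [0.5869, 0.053, 0.044]
tcp_rot: [0.863, 3.02, -0.001]
wrist_force: [-2.4, -3.7, 4.9]
width: 0.132
```

```bash
python3 -c "
from h import *
show()"
```

```text
t 4.28 tcp [0.5869 0.053  0.044 ] jaw yaw 58.1 zdir [ 0.    -0.001 -1.   ] q [ 0.05  0.29  1.95 -0.    0.9  -0.97] F [-2.4 -3.7  4.9] T [-0.683  0.409 -0.018] w 0.132
```

Gripped, with the twist near zero (Tz -0.02). I'll probe gently by turning -0.12 rad.

Request:
move_arm(deltas=[[[0,0,-0.03],[0,0,0],1],[[0,0,-0.05],[0,0,0],1],[[0,0,-0.08],[0,0,0],1],[[0,0,-0.08],[0,0,0],1]])

```text
time: 4.78
tool_pos: [0.5869, 0.053, 0.0441]
tcp_rot: [1.05, 2.96, -0.002]
wrist_force: [-2.3, -4.1, 6.5]
width: 0.129
```

```bash
python3 -c "
from h import *
show()"
```

```text
t 4.78 tcp [0.5869 0.053  0.0441] jaw yaw 50.9 zdir [ 0.    -0.001 -1.   ] q [ 0.05  0.29  1.95 -0.    0.9  -0.84] F [-2.3 -4.1  6.5] T [-0.587  0.505  0.247] w 0.129
```

Request:
move_arm(deltas=[[[0,0,-0.02],[0,0,0],1],[[0,0,-0.03],[0,0,0],1],[[0,0,-0.03],[0,0,0],1]])

```text
time: 5.15
tool_pos: [0.5869, 0.053, 0.0442]
tcp_rot: [1.119, 2.935, -0.002]
wrist_force: [-3.1, -3.0, 6.6]
width: 0.132
```

```bash
python3 -c "
from h import *
show()"
```

```text
t 5.15 tcp [0.5869 0.053  0.0442] jaw yaw 48.3 zdir [ 0.    -0.001 -1.   ] q [ 0.05  0.29  1.95 -0.    0.9  -0.79] F [-3.1 -3.   6.6] T [-0.657  0.554  0.23 ] w 0.132
```

The torque levels off at about 0.23 N m, where tightening would give 0.5, so this nut loosens clockwise. I'll continue with the rise included.

Request:
move_arm(deltas=[[[0,0,-0.06],[0,0,0.002],1],[[0,0,-0.12],[0,0,0.004],1],[[0,0,-0.18],[0,0,0.007],1],[[0,0,-0.24],[0,0,0.009],1],[[0,0,-0.3],[0,0,0.012],1]])

```text
time: 5.78
tool_pos: [0.5869, 0.0529, 0.0454]
tcp_rot: [1.777, 2.59, -0.002]
wrist_force: [-2.9, -4.2, 6.1]
width: 0.128
```

```bash
python3 -c "
from h import *
show()"
```

```text
t 5.78 tcp [0.5869 0.0529 0.0454] jaw yaw 21.1 zdir [ 0.    -0.001 -1.   ] q [ 0.05  0.28  1.95 -0.    0.91 -0.32] F [-2.9 -4.2  6.1] T [-0.736  0.513  0.223] w 0.128
```

Request:
move_arm(deltas=[[[0,0,-0.08],[0,0,0.003],1],[[0,0,-0.16],[0,0,0.006],1],[[0,0,-0.24],[0,0,0.01],1],[[0,0,-0.32],[0,0,0.013],1],[[0,0,-0.4],[0,0,0.016],1],[[0,0,-0.48],[0,0,0.02],1],[[0,0,-0.56],[0,0,0.023],1],[[0,0,-0.64],[0,0,0.026],1],[[0,0,-0.64],[0,0,0.026],1]])

```text
time: 6.9
tool_pos: [0.5866, 0.0527, 0.048]
tcp_rot: [2.803, 1.416, -0.002]
wrist_force: [-3.9, -5.1, 7.4]
width: 0.127
```

```bash
python3 -c "
from h import *
show()"
```

```text
t 6.9 tcp [0.5866 0.0527 0.048 ] jaw yaw -36.4 zdir [-0.    -0.002 -1.   ] q [ 0.05  0.28  1.95 -0.    0.91  0.68] F [-3.9 -5.1  7.4] T [-0.936  0.674  0.183] w 0.127
```

Now I'll release, lift, and turn the jaw to -112.5° on the way to above the other nut.

Request:
move_arm(deltas=[[[0,0,0],[0,0,0],0.4],[[0,0,0],[0,0,0],0],[[0,0,0],[0,0,0],0],[[0,0,0],[0,0,0.4],0],[[0,0,0],[0,0,0.9],0],[[0,0,0],[0,0,0.9],0]])

```text
time: 7.65
tool_pos: [0.5909, 0.0541, 0.1425]
tcp_rot: [2.8, 1.415, 0.015]
wrist_force: [0.9, -0.3, -0.6]
width: 0.497
```

Request:
move_arm(deltas=[[[0,0,-0.11],[-0.05,-0.2,0.1],0],[[0,0,-0.22],[-0.1,-0.4,0.2],0],[[0,0,-0.33],[-0.15,-0.6,0.3],0],[[0,0,-0.44],[-0.2,-0.8,0.4],0],[[0,0,-0.55],[-0.25,-1,0.5],0],[[0,0,-0.66],[-0.28,-1,0.5],0],[[0,0,-0.77],[-0.28,-1,0.5],0],[[0,0,-0.845],[-0.28,-1,0.5],0],[[0,0,-0.845],[-0.28,-1,0.5],0],[[0,0,-0.845],[-0.28,-1,0.5],0]])

```text
time: 8.9
tool_pos: [0.5584, -0.0462, 0.1863]
tcp_rot: [3.082, -0.608, -0.002]
wrist_force: [0.3, 0.1, 0.1]
width: 0.501
```

```bash
python3 -c "
from h import *
show(); wrist('w2')"
```

```text
t 8.9 tcp [ 0.5584 -0.0462  0.1863] jaw yaw -112.3 zdir [-0.001  0.    -1.   ] q [-0.13  0.08  1.9   0.    1.16  1.83] F [0.3 0.1 0.1] T [0.033 0.023 0.   ] w 0.501
0.047 px [337. 223.] 1476 c [557.6 -60.7] wh [12.  45.7] long dir -23.2 zmax 0.0716
0.047 px [251. 230.] 377 c [571.6  -3.4] wh [18.9 18.8] long dir 16.1 zmax 0.0484
0.047 px [162. 247.] 2314 c [586.2  51.1] wh [45.9 12.4] long dir 58.0 zmax 0.0754
0.047 px [262. 296.] 1864 c [527.6   6.9] wh [44.2 14.2] long dir 75.8 zmax 0.0676
```

Nut B's bar has moved from -32° to 58° (about 1.57 rad) and it has risen about 4 mm, so it is loosened. The other nut is at about (0.5575,-0.059), bar -23°, so I'm going down on it.

Request:
move_arm(deltas=[[[0,0,-0.006],[-0.01,-0.13,-0.3],0],[[0,0,-0.006],[-0.01,-0.13,-0.6],0],[[0,0,-0.006],[-0.01,-0.13,-0.83],0]])

```text
time: 9.32
tool_pos: [0.5572, -0.0593, 0.1027]
tcp_rot: [3.079, -0.624, -0.002]
wrist_force: [-0.0, -0.6, -0.1]
width: 0.5
```

Request:
move_arm(deltas=[[[0,0,0],[0,0,-0.3],0],[[0,0,0],[0,0,-0.5],0],[[0,0,0],[0,0,-0.6],0],[[0,0,0],[0,0,-0.6],0]])

```text
time: 9.82
tool_pos: [0.5573, -0.0592, 0.0435]
tcp_rot: [3.079, -0.625, -0.002]
wrist_force: [0.1, -0.2, 0.4]
width: 0.501
```

Request:
move_arm(deltas=[[[0,0,0],[0,0,0],0.4],[[0,0,0],[0,0,0],0.5],[[0,0,0],[0,0,0],0.6],[[0,0,0],[0,0,0],0.8],[[0,0,0],[0,0,0],1],[[0,0,0],[0,0,0],1]], grip_force=50)

```text
time: 10.58
tool_pos: [0.5582, -0.0596, 0.0448]
tcp_rot: [3.078, -0.626, 0.001]
wrist_force: [-1.7, -2.4, 5.4]
width: 0.129
```

```bash
python3 -c "
from h import *
show()"
```

```text
t 10.57 tcp [ 0.5582 -0.0596  0.0448] jaw yaw -113.0 zdir [ 0.001 -0.001 -1.   ] q [-0.15  0.24  2.01 -0.    0.89  1.82] F [-1.7 -2.4  5.4] T [-0.388  0.347  0.014] w 0.129
```

Request:
move_arm(deltas=[[[0,0,0.03],[0,0,0],1],[[0,0,0.06],[0,0,0],1],[[0,0,0.08],[0,0,0],1],[[0,0,0.08],[0,0,0],1]])

```text
time: 11.08
tool_pos: [0.5582, -0.0595, 0.0448]
tcp_rot: [3.112, -0.432, 0.001]
wrist_force: [-1.9, -1.3, 5.6]
width: 0.127
```

```bash
python3 -c "
from h import *
show()"
```

```text
t 11.07 tcp [ 0.5582 -0.0595  0.0448] jaw yaw -105.8 zdir [ 0.001 -0.    -1.   ] q [-0.15  0.24  2.01 -0.    0.89  1.7 ] F [-1.9 -1.3  5.6] T [-0.296  0.425 -0.197] w 0.127
```

Request:
move_arm(deltas=[[[0,0,0.02],[0,0,0],1],[[0,0,0.04],[0,0,0],1],[[0,0,0.04],[0,0,0],1]])

```text
time: 11.45
tool_pos: [0.5583, -0.0595, 0.045]
tcp_rot: [3.124, -0.334, 0.001]
wrist_force: [-2.8, -2.2, 7.3]
width: 0.129
```

```bash
python3 -c "
from h import *
show()"
```

```text
t 11.45 tcp [ 0.5583 -0.0595  0.045 ] jaw yaw -102.2 zdir [ 0.001 -0.    -1.   ] q [-0.15  0.24  2.01  0.    0.89  1.63] F [-2.8 -2.2  7.3] T [-0.246  0.456 -0.138] w 0.129
```

The torque has levelled off again, so it loosens counter-clockwise. Turning the rest.

Request:
move_arm(deltas=[[[0,0,0.08],[0,0,0.003],1],[[0,0,0.16],[0,0,0.006],1],[[0,0,0.24],[0,0,0.01],1],[[0,0,0.32],[0,0,0.013],1],[[0,0,0.4],[0,0,0.016],1],[[0,0,0.48],[0,0,0.02],1],[[0,0,0.56],[0,0,0.023],1],[[0,0,0.64],[0,0,0.026],1],[[0,0,0.72],[0,0,0.03],1],[[0,0,0.8],[0,0,0.033],1],[[0,0,0.88],[0,0,0.036],1],[[0,0,0.94],[0,0,0.038],1],[[0,0,0.94],[0,0,0.038],1]])

```text
time: 13.08
tool_pos: [0.5577, -0.0589, 0.0487]
tcp_rot: [-2.534, -1.855, -0.0]
wrist_force: [-3.4, -0.1, 8.8]
width: 0.132
```

```bash
python3 -c "
from h import *
show()"
```

```text
t 13.07 tcp [ 0.5577 -0.0589  0.0487] jaw yaw -17.6 zdir [-0.     0.001 -1.   ] q [-0.15  0.23  2.01  0.    0.9   0.16] F [-3.4 -0.1  8.8] T [ 0.153  0.668 -0.224] w 0.132
```

Request:
move_arm(deltas=[[[0,0,0],[0,0,0],0.4],[[0,0,0],[0,0,0],0],[[0,0,0],[0,0,0],0],[[0,0,0],[0,0,0.4],0],[[0,0,0],[0,0,0.9],0],[[0,0,0],[0,0,0.9],0]])

```text
time: 13.82
tool_pos: [0.5617, -0.0598, 0.143]
tcp_rot: [2.529, 1.852, 0.011]
wrist_force: [-0.2, 0.3, -0.1]
width: 0.498
```

```bash
python3 -c "
from h import *
show(); wrist('w3')"
```

```text
t 13.82 tcp [ 0.5617 -0.0598  0.143 ] jaw yaw -17.6 zdir [ 0.01  -0.001 -1.   ] q [-0.15  0.12  1.94  0.    1.07  0.16] F [-0.2  0.3 -0.1] T [ 0.059 -0.019 -0.046] w 0.498
0.047 px [291.  37.] 2264 c [583.9  47.9] wh [36.7 12.2] long dir 57.8 zmax 0.0757
0.047 px [213. 153.] 3016 c [527.4   7.2] wh [44.  14.8] long dir 75.4 zmax 0.0677
0.047 px [301. 148.] 707 c [571.8  -5.1] wh [21.4 19.9] long dir 29.5 zmax 0.0485
0.047 px [309. 256.] 2044 c [558.3 -60.3] wh [45.8 13.5] long dir 68.0 zmax 0.0756
```

Nut A's bar has moved from -23° to 68° (about 1.59 rad), and both nuts have risen. Now the handle at about (0.5275,0.009), jaw yaw -14.6°, with a narrower opening to clear the mount.

Request:
move_arm(deltas=[[[0,0,0.01],[-0.1,0.23,0],0.4],[[0,0,0.02],[-0.2,0.46,0],0.4],[[0,0,0.033],[-0.3,0.68,0],0.4],[[0,0,0.033],[-0.3,0.68,0],0.4],[[0,0,0.033],[-0.3,0.68,0],0.4]])

```text
time: 14.5
tool_pos: [0.5274, 0.0084, 0.1369]
tcp_rot: [-2.485, -1.921, 0.002]
wrist_force: [0.5, -0.6, -1.2]
width: 0.298
```

```bash
python3 -c "
from h import *
show(); wrist('w4')"
```

```text
t 14.5 tcp [0.5274 0.0084 0.1369] jaw yaw -14.6 zdir [-0.001 -0.    -1.   ] q [-0.03  0.07  2.02 -0.    1.06  0.22] F [ 0.5 -0.6 -1.2] T [-0.036 -0.057  0.015] w 0.298
0.047 px [411. 148.] 3364 c [586.3  52. ] wh [46.1 12.6] long dir 58.2 zmax 0.0756
0.047 px [318. 255.] 2230 c [527.5   7.6] wh [44.3 14. ] long dir 75.5 zmax 0.0677
0.047 px [399. 248.] 596 c [572.2  -4.4] wh [25.  19.2] long dir 77.2 zmax 0.0483
0.047 px [403. 330.] 1102 c [561.2 -50.8] wh [27.3 12.2] long dir 68.5 zmax 0.0754
```

View pics/w4.png

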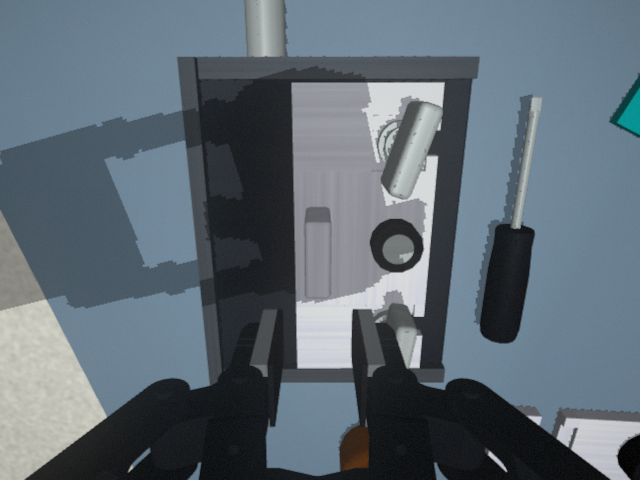

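Wrist view: both bars are turned, and the jaws line up with the handle at (318,252). The mount at (397,246) is clear. I'm going down and gripping.

Request:
move_arm(deltas=[[[0,0,0],[0,0,-0.4],0.4],[[0,0,0],[0,0,-0.7],0.4],[[0,0,0],[0,0,-0.9],0.4],[[0,0,0],[0,0,-0.94],0.4],[[0,0,0],[0,0,-0.94],0.4],[[0,0,0],[0,0,-0.94],0.7],[[0,0,0],[0,0,-0.94],0.9],[[0,0,0],[0,0,-0.94],1],[[0,0,0],[0,0,-0.94],1]], grip_force=40)

```text
time: 15.68
tool_pos: [0.5288, 0.0085, 0.045]
tcp_rot: [2.485, 1.92, 0.002]
wrist_force: [-0.3, -1.3, 6.3]
width: 0.158
```

```bash
python3 -c "
from h import *
show()"
```

```text
t 15.68 tcp [0.5288 0.0085 0.045 ] jaw yaw -14.6 zdir [ 0.002 -0.    -1.   ] q [-0.03  0.18  2.08 -0.    0.88  0.22] F [-0.3 -1.3  6.3] T [-0.255  0.128 -0.035] w 0.158
```

Request:
move_arm(deltas=[[[0,0,0],[-0.05,0.013,0],1],[[0,0,0],[-0.1,0.026,0],1],[[0,0,0],[-0.15,0.039,0],1],[[0,0,0],[-0.2,0.052,0],1],[[0,0,0],[-0.2,0.052,0],1]])

```text
time: 16.3
tool_pos: [0.5087, 0.0142, 0.045]
tcp_rot: [2.485, 1.92, 0.003]
wrist_force: [3.3, -1.1, 7.5]
width: 0.155
```

```bash
python3 -c "
from h import *
show()"
```

```text
t 16.3 tcp [0.5087 0.0142 0.045 ] jaw yaw -14.6 zdir [ 0.003  0.    -1.   ] q [-0.02  0.15  2.12  0.    0.87  0.23] F [ 3.3 -1.1  7.5] T [-0.074 -0.403 -0.034] w 0.155
```

It slides at about 3 N. Continuing to just short of the stop.

Request:
move_arm(deltas=[[[0,0,0],[-0.06,0.016,0],1],[[0,0,0],[-0.12,0.031,0],1],[[0,0,0],[-0.18,0.047,0],1],[[0,0,0],[-0.23,0.06,0],1],[[0,0,0],[-0.27,0.071,0],1],[[0,0,0],[-0.27,0.071,0],1]])

```text
time: 17.05
tool_pos: [0.4817, 0.0212, 0.045]
tcp_rot: [2.485, 1.92, 0.004]
wrist_force: [3.7, 0.0, 8.4]
width: 0.157
```

```bash
python3 -c "
from h import *
show()"
```

```text
t 17.05 tcp [0.4817 0.0212 0.045 ] jaw yaw -14.6 zdir [ 0.003  0.    -1.   ] q [-0.01  0.1   2.18  0.    0.86  0.25] F [3.7 0.  8.4] T [-0.118 -0.533  0.023] w 0.157
```

Request:
move_arm(deltas=[[[0,0,0],[-0.01,0.003,0],1],[[0,0,0],[-0.02,0.005,0],1],[[0,0,0],[-0.025,0.007,0],1]])

```text
time: 17.42
tool_pos: [0.4798, 0.0217, 0.045]
tcp_rot: [2.484, 1.92, 0.004]
wrist_force: [3.9, -1.6, 6.1]
width: 0.156
```

```bash
python3 -c "
from h import *
show()"
```

```text
t 17.43 tcp [0.4798 0.0217 0.045 ] jaw yaw -14.6 zdir [ 0.004 -0.    -1.   ] q [-0.01  0.1   2.18 -0.    0.86  0.25] F [ 3.9 -1.6  6.1] T [-0.147 -0.614 -0.003] w 0.156
```

Request:
move_arm(deltas=[[[0,0,0],[-0.01,0.003,0],1],[[0,0,0],[-0.015,0.004,0],1],[[0,0,0],[-0.015,0.004,0],1]])

```text
time: 17.8
tool_pos: [0.4784, 0.0222, 0.045]
tcp_rot: [2.484, 1.92, 0.005]
wrist_force: [5.4, -0.5, 7.6]
width: 0.159
```

```bash
python3 -c "
from h import *
show()"
```

```text
t 17.8 tcp [0.4784 0.0222 0.045 ] jaw yaw -14.6 zdir [ 0.004 -0.    -1.   ] q [-0.01  0.09  2.19 -0.    0.86  0.25] F [ 5.4 -0.5  7.6] T [-0.254 -0.767  0.004] w 0.159
```

The travel is 52 mm and the force is beginning to rise, so it's at the stop. I'll release, lift and check.

Request:
move_arm(deltas=[[[0,0,0],[0,0,0],0.7],[[0,0,0],[0,0,0],0.4],[[0,0,0],[0,0,0],0.4],[[0,0,0],[0,0,0.3],0.4],[[0,0,0],[0,0,0.7],0.4],[[0,0,0],[0,0,1],0.4]])

```text
time: 18.55
tool_pos: [0.4754, 0.0223, 0.1441]
tcp_rot: [-2.485, -1.92, 0.003]
wrist_force: [1.0, 0.2, 0.1]
width: 0.302
```

Request:
move_arm(deltas=[[[0,0,0],[0,0,0.5],0.4],[[0,0,0],[0,0,1],0.4],[[0,0,0],[0,0,1],0.4],[[0,0,0],[0,0,1],0.4]])

```text
time: 19.05
tool_pos: [0.4755, 0.0222, 0.2425]
tcp_rot: [-2.484, -1.92, 0.003]
wrist_force: [-1.0, 0.5, -0.7]
width: 0.302
```

Run:
```python
from h import *
show(); wrist('w5')
c=camera_info("scene"); p,d=read_camera("scene"); cv2.imwrite("pics/s5.png",cv2.resize(p[150:300,130:430,::-1],None,fx=2.5,fy=2.5))
W,ok=cloud(p,d,c["K"],c["R"],c["t"]); rects(W,ok)
# plate top flatness (wrist cloud is taken anew)
c=camera_info("wrist"); p,d=read_camera("wrist"); W,ok=cloud(p,d,c["K"],c["R"],c["t"])
t=np.radians(-14.7); o=np.array([.5722,-.003]); X=(W[...,:2]-o)@np.array([[np.cos(t),-np.sin(t)],[np.sin(t),np.cos(t)]])
m=ok&(X[...,0]>-.085)&(X[...,0]<-.065)&(abs(X[...,1])<.08)&(W[...,2]<.045)
A=np.c_[X[m],np.ones(m.sum())]; s=np.linalg.lstsq(A,W[...,2][m],rcond=None)[0]; print("plate top plane",s.round(4),np.median(W[...,2][m]).round(4))
```

```text
t 19.05 tcp [0.4755 0.0222 0.2425] jaw yaw -14.6 zdir [-0.003  0.    -1.   ] q [-0.01 -0.13  2.    0.    1.27  0.25] F [-1.   0.5 -0.7] T [0.019 0.028 0.025] w 0.302
0.047 px [455. 131.] 1749 c [586.3  52. ] wh [45.8 12.9] long dir 57.8 zmax 0.0757
0.047 px [322. 207.] 1080 c [478.5  20.8] wh [44.1 13.7] long dir 75.5 zmax 0.0679
0.047 px [379. 204.] 296 c [522.6   9.4] wh [21.4 17.1] long dir 65.2 zmax 0.0486
0.047 px [440. 278.] 1406 c [557.4 -60.1] wh [46.3 12.7] long dir 67.2 zmax 0.0756
0.047 px [278. 172.] 315 c [478.8  21.8] wh [44.2 16.7] long dir 72.3 zmax 0.0687
0.047 px [236. 203.] 425 c [557.3 -58.5] wh [46.9 13.8] long dir 67.6 zmax 0.0766
0.047 px [303. 207.] 421 c [586.7  53.3] wh [46.2 14.9] long dir 60.0 zmax 0.0764
plate top plane [-0.0106 -0.0006  0.032 ] 0.0328
```

View pics/s5.png

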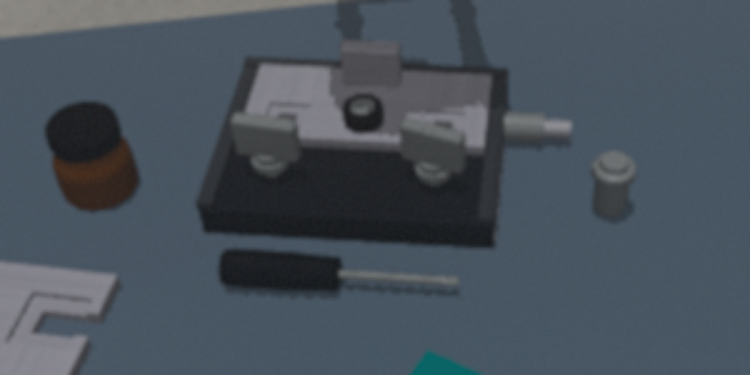

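The handle moved 50.7 mm. The plate is flat (slope about 0.01 rad, top at 32.8 mm), both nuts are turned, and the jar, objective and screwdriver are where they were. The arm is clear, so I'm handing in.

```bash
python3 -c "
from workcell import order
print(order.finish_job())"
```

```text
the job is handed in; nothing more can be done
None
```

The job is handed in: both wing nuts are loosened, and the plate is drawn to the front stop and lying flat. The hand-in gives no verdict, so these are my own checks, taken just before it at about 19 s on the clock.

- **Nuts:** the nut at y +58 loosened clockwise (left-hand thread) and the one at y -58 counter-clockwise (ordinary thread). I felt each one gently first, and the torque stayed at about 0.2 to 0.25 N m. The bars turned about 1.57 and 1.59 rad by camera, and both nuts rose about 4 mm.
- **Plate:** the wrist camera puts the handle 50.7 mm from where it started. The plate's top is 32.8 mm above the table with a slope of about 0.01 rad.
- **Stop:** the push at the end was light (about 5 N against 3 to 4 N while sliding), so I judged contact with the stop mainly from the distance travelled.
- **Other things:** in the last picture the jar, the objective and the screwdriver look where they were, though I did not measure them again. The gripper was lifted well clear with no contact force.

The wrist and scene cameras differed by 1 to 2 mm in y, which made no difference here. No check failed.

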